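# Refit and latch the filter box of a bench lint extractor

### The job

The filter box of the bench lint extractor has been left lying on its back. Stand it upright on the bench and let go, then take it by its top handle and lower it onto the extractor base, over the two locating pegs with its keeper on the latch side, until it is fully home before you let go. Then swing the latch's wire loop over the keeper on the box and press the lever down past centre so that it stays shut against the base, leaving the tape dispenser, thread cone and knife where they are.

Things in the scene. Friction and masses are not known exactly. Their poses are not given: they have to be found in the camera images.
- extractor: Lint extractor base, fixed: a grey steel box 220 (x) x 110 (y) x 110 mm high. Origin: centre of its underside, on the bench; z up, x out of its narrow latch face (at x = +110 mm), which carries a steel draw latch. The filter box sits on the latch-side half of its flat top; behind the seat stands a blower cowl, x -108 to -20 mm, its top 150 mm above the bench.
- seat (a point): Point on the base's top, 110 mm above the bench, where the centre of the box's underside must rest; axes of the base (x out of the latch face, 44 mm away). Two upright bullet-nosed steel pegs 22 mm high (top 9 mm tapered to 6 mm) stand 28 mm either side: diameter 14 mm at x = +28, 10 mm at x = -28.
- box_center (a point): Middle of the loose filter box: white plastic block with black louvre slots, 88 (x) x 56 (y) x 105 mm (z), 0.3 to 0.52 kg, weight central, with a black bottom and a black strap handle on top. z towards the handle (up when it stands), x out of the narrow front with the keeper. It starts lying on its back, x up. Fingers can span its flat sides, 56 mm apart in y.
- box_foot (a point): Centre of the box's underside, 52.5 mm below its middle; axes of the box. Two holes in the underside, 25 mm deep: diameter 16.5 mm at x = +28 and 12.5 mm at x = -28, so the box fits one way round only.
- box_handle (a point): Centre of the handle's grip bar, 84.5 mm above the box's middle, 32 mm above its top; bar 60 mm long (x), 18 mm wide (y), 14 mm thick, 25 mm clear under it between two posts at x = -22 and +22; same axes as the box.
- keeper (a point): Where the loop's bar must lie in the steel keeper on the box's front: 4 mm in front of the front face, 18.5 mm above the underside; axes of the box. The keeper is a shelf 24 mm wide (y), its floor 2.5 mm below this point, with an upturned lip 4 to 8 mm farther out that rises 3.5 mm above this point; the bar drops in from above, behind the lip.
- latch_lever (a joint): Latch lever: steel plate 34 mm wide, 62 mm long with an out-curled tip, hinged at point lever_hinge. 0 = shut, hanging down against the base; grows as the tip swings outwards and up; pi/2 = straight out, stop at 2.45. Starts open at 2.15 to 2.35 and stays where left (light friction). With the loop hooked it passes centre at about 0.3, then springs shut; about 5 N at the tip.
- lever_hinge (a point): Hinge line of the lever (along the base's y): 14 mm out from the latch face, 90.6 mm above the bench. Axes of the base.
- lever_tip (a point): Point on the outer face of the lever, 50 mm from the hinge line (5.5 mm in front of the plane through it). Axes of the lever: z from tip to hinge, x out of the face that is pressed.
- latch_loop (a joint): Wire loop's angle on the lever: the loop leans outwards from upright by latch_loop minus latch_lever. It swings freely; at the start it rests on its stop at 2.55, leaning 0.2 to 0.4 rad outwards; pushed past upright it drops by its own weight against the box.
- loop_bar (a point): Middle of the loop's cross bar: steel wire 5 mm thick, 42 mm wide (y), 50 mm from the loop's pivot, which sits on the lever 16 mm from the hinge line. The loop is sprung lengthwise (3 N per mm), so that the shut lever pulls the box down. At the start the bar stands about 145 mm above the bench, about 45 mm in front of the latch face. z along the loop, away from its pivot.
- tape_dispenser: Bystander: beige tape dispenser 130 x 45 x 84 mm, origin at the centre of its underside.
- thread_cone: Bystander: cream cone of thread, 96 mm across, 150 mm high, origin at the centre of its underside.
- utility_knife: Bystander: yellow utility knife, shut, 167 x 26 x 17 mm, lying flat, origin at its underside.
Not all that is in view belongs to the job. What is shaped like the part that bears box_center but pink is not meant.

How it is judged:
By the outcome, as a careful person would: the job done as asked, in the order asked, and still so for the second after the job is handed in, with the robot touching nothing.
It also fails if it takes over 72 s, if anything falls off the work surface, if the arm or the gripper's body presses on something with over 40 N, if the wrist force passes 120 N, or if a joint passes its speed limit or range.

### The arm

A 6-joint arm with a two-finger parallel gripper is mounted at the origin on the work surface. World frame = base frame: x ahead of the robot, y to its left, z up, the work surface at z = 0. Lengths are in m, angles in degrees, forces in N, time in s.
With the tool pointing down it reaches from about 0.375 to 0.9 m from the base axis. Payload 3.1 kg.
Tool frame: the origin (TCP) lies at the very end of the fingers, on their centre line; the grasp point (between the pads) lies 19 mm behind it (grasp_offset is the distance from the TCP to the grasp point, in m); z points along the fingers, y is the direction in which the jaws open and shut (so a half turn about z gives the same grasp; the last joint's range is limited). The gripper opens to 87 mm and grips with 3 to 60 N. Pads are 19 mm wide; open, the fingers measure 117 mm over their backs; the gripper's body (75 mm by 190 mm) begins 51 mm behind the grasp point.
Start: joints at [-73.654, 30.224, 82.088, -0, 67.689, -10.227], TCP at [0.28, -0.559, 0.223] pointing down, gripper open.
Joint ranges: [-176.69, 176.69], [-43.24, 126.21], [12.49, 139.97], [-82, 262], [0, 151.66], [-163.58, 163.58]. Speed limits (degrees/s): [159.86, 159.86, 180, 180, 180, 180].

### API

Orientations are given as a 3x3 rotation matrix whose columns are the frame's x, y, z axes.
In Python, from rig import * gives the robot as it stands. The module is installed in compiled form; this text tells all that it offers.
- The arm moves only by the tool play_rows, never from a script. Its argument "plan" is a list that holds one entry, the list of rows, each a list of 7 numbers: the shift along the world's x, y, z each as a share of 5 cm, from -1 to 1, then the turn, a rotation vector about the world's x, y, z each as a share of pi rad, from -1 to 1, then the gripper's target within -1 to 1 (fully open at 1, half-way at 0, shut at -1). A call has 1 to 12 rows; each row shifts and turns the commanded pose from where the row before left it; what a row does not reach is not made up. A row lasts 1/10 s, in which the tool goes at most 50 mm and 8.59 degrees, less where a joint would pass 70% of its speed; a pose out of reach is approached as far as the arm can. A call with a number of a shift or a turn outside -1 to 1 is refused whole. A call with a gripper value outside its range is refused whole. The fingers move at their own pace and stop on an object; the grip force is fixed at half the most. Time passes only in rows, so rows that do not move let the fingers close. It gives the time, the measured TCP pose, the force and the opening at its end, in the units of the state.
- read_state(): the state, without advancing time (a new reading comes with each control period).
- capture(name): name is "scene" or "top" or "wrist"; returns the picture (480x640x3 uint8, red, green, blue); there is no depth.
- camera_params(name): a dict with "intrinsics" (3x3 intrinsics, pixels), "R" (3x3) and "t" (3): a world point X has camera coordinates R X + t; the wrist camera has in their place "mount" (4x4, takes a point from camera to tool coordinates, whose origin is the TCP and whose axes are the flange's). Camera axes: x right, y down, z forward; pixel columns grow to the right and rows downward; lengths in m; the calibration is good to about 2 mm. The wrist camera is an equidistant fisheye: a pixel r from the principal point sees the ray r / f radians off the axis. A picture is of the moment at which its call begins: read the wrist's pose just before it. camera_params takes no time and is no camera call.
- hand_in(): hands the job in, once; it reports no verdict.
The state is a dict: "time_s": time; "joint_positions": joint angles; "qvel": joint speeds; "tau": joint torques, N m; "position": TCP position; "tcp_rot": TCP orientation; "force": force on the tool from outside, world axes, zero at the start; "moment": the same for the moment, N m; "opening": opening from 0.0 (shut) to 1.0 (fully open).
Only numpy, scipy, OpenCV 4.12 (cv2) and the standard library are available. Lean on these libraries where they do the work, as an engineer would, in place of code of your own. Each camera call takes 0.05 s, during which the arm holds its last target. There are 200 camera calls.

## Working session

There is one attempt and no reset: what is moved stays moved. The work goes in short steps, Python scripts to look and compute and a tool call to move; the robot and the scene stay as the last step left them, time stands still between calls to the robot, and variables do not carry over. Pictures are saved under pics/ and viewed, about 8 in all and at most 12, crops included, and the job is handed in when it is done.

Besides the shell and the picture viewer there is one more tool, called after "Request:" as name(argument=value, ...), one argument or row to a line, values as JSON. play_rows: Moves the arm, as the interface text tells. Its arguments: {"type":"object","properties":{"plan":{"type":"array"}},"required":["plan"]}

```bash
mkdir -p pics
cat > h.py <<'E'
import numpy as np, cv2
from rig import *
def shot(n,f,scale=1,crop=None):
    s=read_state(); im=capture(n); cv2.imwrite('pics/raw_'+f,im[:,:,::-1])
    if crop: x0,y0,x1,y1=crop; im=im[y0:y1,x0:x1]
    if scale!=1: im=cv2.resize(im,None,fx=scale,fy=scale,interpolation=cv2.INTER_CUBIC)
    cv2.imwrite('pics/'+f,im[:,:,::-1]); return s
def ray(n,u,v,s=None):
    p=camera_params(n); K=np.array(p['intrinsics'])
    if n!='wrist':
        R=np.array(p['R']);t=np.array(p['t']); d=R.T@np.linalg.inv(K)@[u,v,1]; return -R.T@t,d/np.linalg.norm(d)
    x=(u-K[0,2]);y=(v-K[1,2]);r=np.hypot(x,y);th=r/K[0,0]
    d=np.array([x/r*np.sin(th),y/r*np.sin(th),np.cos(th)]) if r>0 else np.array([0,0,1.])
    M=np.array(p['mount']);R=np.array(s['tcp_rot']);o=np.array(s['position'])
    return R@M[:3,3]+o,R@M[:3,:3]@d
def atz(n,u,v,z,s=None):
    o,d=ray(n,u,v,s); return o+d*(z-o[2])/d[2]
def tri(*rays):
    A=0;b=0
    for o,d in rays:
        P=np.eye(3)-np.outer(d,d);A=A+P;b=b+P@o
    X=np.linalg.solve(A,b); return X,[np.linalg.norm((np.eye(3)-np.outer(d,d))@(X-o)) for o,d in rays]
def proj(n,X,s=None):
    p=camera_params(n);K=np.array(p['intrinsics']);X=np.array(X)
    if n!='wrist':
        c=K@(np.array(p['R'])@X+np.array(p['t']));return c[:2]/c[2]
    M=np.array(p['mount']);q=np.array(s['tcp_rot']).T@(X-np.array(s['position']));c=M[:3,:3].T@(q-M[:3,3])
    r=np.hypot(c[0],c[1]);th=np.arctan2(r,c[2]);return np.array([K[0,2]+K[0,0]*th*c[0]/r,K[1,2]+K[0,0]*th*c[1]/r])
E
python3 - <<'E'
from h import *
a=capture('scene');b=capture('top')
cv2.imwrite('pics/scene.png',a[:,:,::-1]);cv2.imwrite('pics/top.png',b[:,:,::-1])
for n in('scene','top','wrist'):print(n,camera_params(n))
s=read_state();print(s['position'],s['tcp_rot'],s['opening'],s['force'])
E
```

```text
scene {'intrinsics': array([[570.59273386,   0.        , 320.15780847],
       [  0.        , 570.59273386, 241.50234273],
       [  0.        ,   0.        ,   1.        ]]), 'R': array([[-0.74417504,  0.66775928, -0.01735068],
       [ 0.55419232,  0.60269392, -0.57413491],
       [-0.37292677, -0.43687249, -0.81857685]]), 't': array([ 0.44120308, -0.18443396,  1.59432933])}
top {'intrinsics': array([[622.26284331,   0.        , 325.51650596],
       [  0.        , 622.26284331, 232.37624933],
       [  0.        ,   0.        ,   1.        ]]), 'R': array([[-0.00529886, -0.99996331,  0.00673074],
       [-0.99812088,  0.00487796, -0.06108126],
       [ 0.06104618, -0.00704175, -0.9981101 ]]), 't': array([-0.10611354,  0.52616705,  1.55846066])}
wrist {'intrinsics': array([[371.64829954,   0.        , 323.77970823],
       [  0.        , 371.64829954, 238.47829555],
       [  0.        ,   0.        ,   1.        ]]), 'mount': array([[-1.01262961e-03, -9.67008985e-01, -2.54740256e-01,
         7.02836308e-02],
       [ 9.99998624e-01, -6.44545745e-04, -1.52840659e-03,
        -5.98841617e-04],
       [ 1.31379116e-03, -2.54741453e-01,  9.67008307e-01,
        -1.61870454e-01],
       [ 0.00000000e+00,  0.00000000e+00,  0.00000000e+00,
         1.00000000e+00]])}
[ 0.27944506 -0.55831396  0.22165726] [[ 8.94360130e-01  4.47347374e-01 -5.33061934e-04]
 [ 4.47347539e-01 -8.94358206e-01  1.89186512e-03]
 [ 3.69572578e-04 -1.93047268e-03 -9.99998068e-01]] 1.0010159630879363 [ 0.10064517 -0.11440795 -0.07959807]
```

View pics/scene.png

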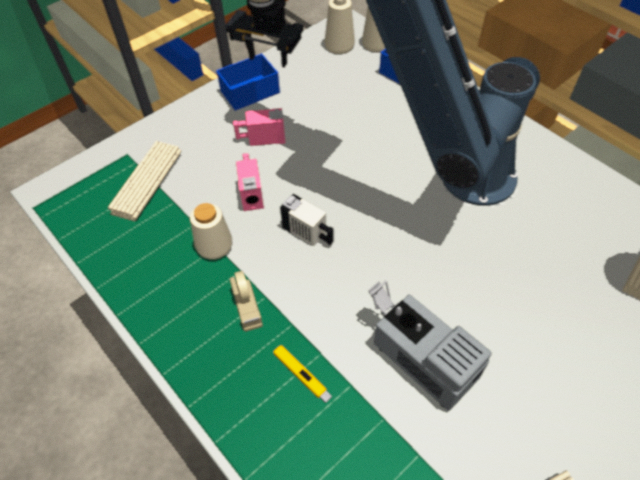

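View pics/top.png

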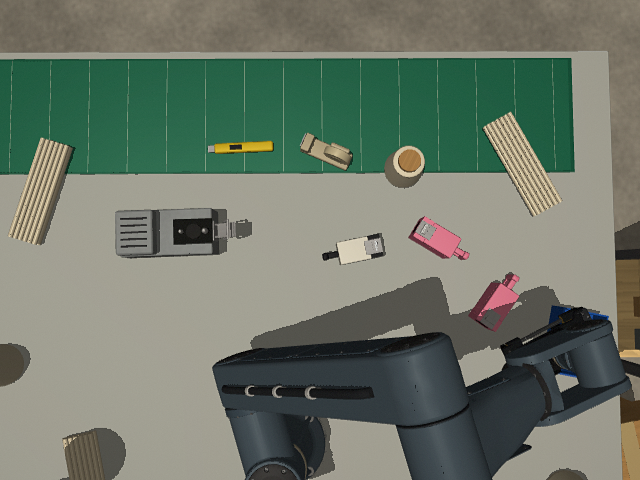

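The white box is at top (360,250) / scene (305,220). The lookalikes are pink, at top (436,238) and (495,302) and scene (250,183) and (262,128), so I choose the white one. Next is a close crop of the box and the extractor, with rough numbers.

Run:
```python
from h import *
b=cv2.imread('pics/top.png');a=cv2.imread('pics/scene.png')
R=lambda i,c,s:cv2.resize(i[c[1]:c[3],c[0]:c[2]],None,fx=s,fy=s,interpolation=cv2.INTER_CUBIC)
x=R(b,(315,225,395,275),5); y=R(b,(110,200,260,265),5.3333); z=np.hstack([R(a,(270,185,350,255),4),])
o=np.zeros((600,800,3),np.uint8);o[:250,:400]=x;o[:250,400:720]=z[:250];o[250:250+346,:800]=y[:346,:800]
cv2.imwrite('pics/crop1.png',o)
for n,u,v,zz in [('top',375,243,.09),('top',327,257,.044),('top',228,229,.11),('top',193,231,.12),('scene',305,215,.09)]:print(n,u,v,atz(n,u,v,zz))
```

```text
top 375 243 [ 0.49487343 -0.22745636  0.09      ]
top 327 257 [ 0.46272143 -0.11195334  0.044     ]
top 228 229 [0.52907674 0.12377761 0.11      ]
top 193 231 [0.52407065 0.20481216 0.12      ]
scene 305 215 [ 0.49043329 -0.16796517  0.09      ]
```

View pics/crop1.png

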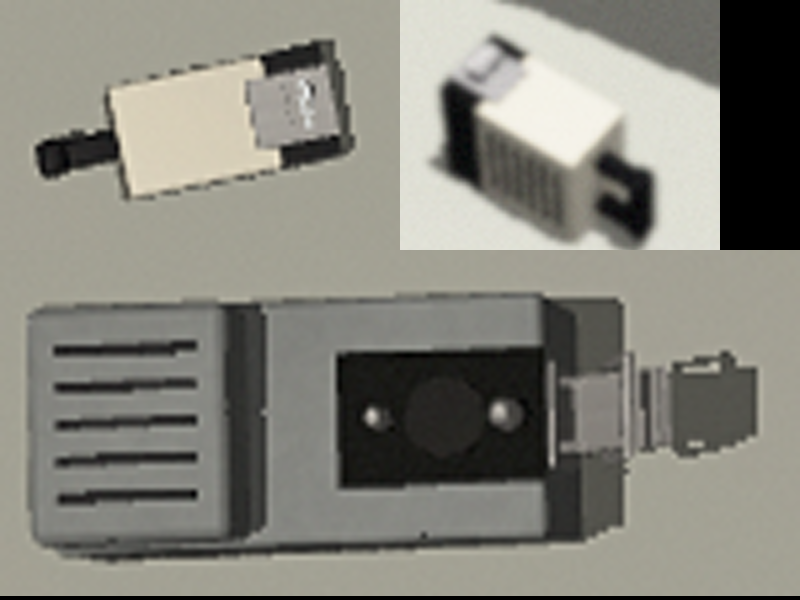

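```bash
python3 - <<'E'
from h import *
P=[(336.4,242.4),(340.4,264.6),(381,233.4),(385.2,254.5)]
C=[atz('top',u,v,.088)for u,v in P]
for c in C:print(c)
print('len',np.linalg.norm(C[0]-C[2]),'wid',np.linalg.norm(C[0]-C[1]))
d=(C[0]+C[1]-C[2]-C[3])/2;d/=np.linalg.norm(d);print('zbox dir',d,np.degrees(np.arctan2(d[0],d[1])))
for z in(.132,):
  a=atz('top',180.3,230.9,z);b=atz('top',204.7,230.9,z);print('pegs',a,b,np.linalg.norm(a-b),(a+b)/2)
# scene triangulation of pegs: large nearer latch
sa=ray('scene',418,323);sb=ray('scene',398,309.5)
print(tri(ray('top',180.3,230.9),sa),tri(ray('top',204.7,230.9),sb))
E
python3 - <<'E'
import sys;sys.path.insert(0,'.')
E
```

```text
[ 0.49687634 -0.13442767  0.088     ]
[ 0.44331392 -0.14372202  0.088     ]
[ 0.51810887 -0.24237493  0.088     ]
[ 0.46707745 -0.25196364  0.088     ]
len 0.11001560095891948 wid 0.054362830149265955
zbox dir [-0.20376638  0.97901954  0.        ] -11.757293630794466
pegs [0.52367692 0.23203677 0.132     ] [0.52339898 0.17497763 0.132     ] 0.057059816321536325 [0.52353795 0.2035072  0.132     ]
(array([0.52373752, 0.23200326, 0.13188095]), [np.float64(7.97151051828934e-05), np.float64(7.971510518282704e-05)]) (array([0.52452722, 0.17757242, 0.11714764]), [np.float64(0.0002512207817388451), np.float64(0.00025122078173873274)])
```

Request:
play_rows(
  plan=[
    [[0.32,0.68,0.1,0,0,0.0347,1],[0.32,0.68,0.1,0,0,0.0347,1],[0.32,0.68,0.1,0,0,0.0347,1],[0.32,0.68,0.1,0,0,0.0347,1],[0.32,0.68,0.1,0,0,0.0347,1],[0.32,0.68,0.1,0,0,0.0347,1],[0.32,0.68,0.1,0,0,0.0347,1],[0.32,0.68,0.1,0,0,0.0347,1],[0.32,0.68,0.1,0,0,0.0347,1],[0.32,0.68,0.1,0,0,0.0347,1],[0.32,0.68,0.1,0,0,0.0347,1],[0.32,0.68,0.1,0,0,0.0347,1]],
  ],
)

```text
time_s: 1.3
position: [0.4718, -0.1493, 0.2825]
tcp_rot: [[-0.204, 0.979, -0.001], [0.979, 0.204, 0.0], [0.001, -0.001, -1.0]]
force: [0.7, -0.6, 0.3]
opening: 1.0
```

Run:
```python
from h import *
s=shot('wrist','w1.png');print(s['position'],np.round(s['tcp_rot'],3),np.round(s['joint_positions'],1))
np.save('s1.npy',s,allow_pickle=True)
R0=np.array([[-.2,.98,0],[.98,.2,0],[0,0,-1]])
```

```text
[ 0.47178072 -0.14929696  0.28247558] [[-0.204  0.979 -0.001]
 [ 0.979  0.204  0.   ]
 [ 0.001 -0.001 -1.   ]] [-30.5  15.9  95.9   0.   68.2 -42.3]
```

View pics/w1.png

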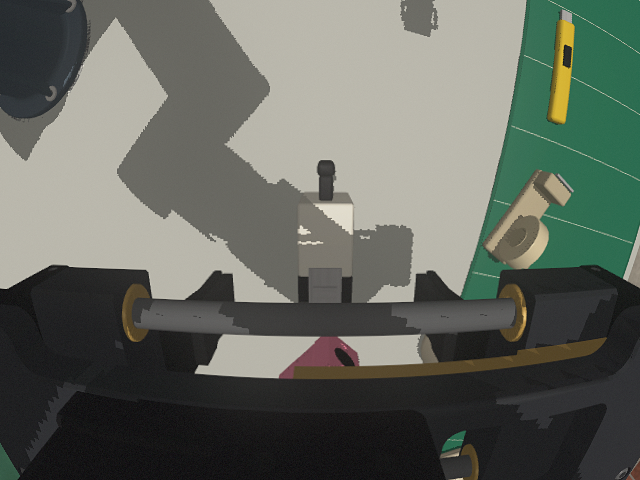

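The wrist view shows the white box aligned with the gripper: the handle at (326,180), front-face edge corners at (299,204) and (353,204), and the keeper plate around (325,285).

Run:
```python
from h import *
s=np.load('s1.npy',allow_pickle=True).item()
a=atz('wrist',299,204,.088,s);b=atz('wrist',353,204,.088,s);print(a,b,np.linalg.norm(a-b),np.degrees(np.arctan2((b-a)[1],(b-a)[0])))
zb=np.array([-.204,.979,0]);m=(a+b)/2;c=m-zb*.0525;print('ctr from wrist',c)
# height check: top pixel of same corners
print(tri(ray('top',336.4,242.4),ray('wrist',353,204,s)),tri(ray('top',340.4,264.6),ray('wrist',299,204,s)))
h=tri(ray('wrist',326,165,s),ray('top',325.5,257.5));print('handle end',h)
# target for grasp: lean th
th=np.radians(35);c[2]=.044
g=c+zb*.010+np.array([0,0,.020]);tz=-np.sin(th)*zb-np.cos(th)*np.array([0,0,1]);print('grasp',g,'TCP',g+.019*tz,'pre',g-.08*tz,'tz',tz)
```

```text
[ 0.44623646 -0.14278451  0.088     ] [ 0.49762733 -0.1320919   0.088     ] 0.05249147019586825 11.75351905342128
ctr from wrist [ 0.4826419  -0.18883571  0.088     ]
(array([ 0.4982146 , -0.13430839,  0.07558267]), [np.float64(0.0008874852197545062), np.float64(0.0008874852197546407)]) (array([ 0.44463254, -0.14444117,  0.07641369]), [np.float64(0.0012650022088085515), np.float64(0.0012650022088085012)])
handle end (array([ 0.46535503, -0.10913747, -0.07102758]), [np.float64(0.0014740065614388005), np.float64(0.0014740065614388855)])
grasp [ 0.4806019  -0.17904571  0.064     ] TCP [ 0.48282508 -0.1897148   0.04843611] pre [ 0.47124113 -0.1341232   0.12953216] tz [ 0.11700959 -0.56153133 -0.81915204]
```

Request:
play_rows(
  plan=[
    [[0,0.02,-0.56,-0.0381,-0.0079,0,1],[0.01,0.02,-0.56,-0.0381,-0.0079,0,1],[0.01,0.02,-0.56,-0.0381,-0.0079,0,1],[0,0.02,-0.56,-0.0381,-0.0079,0,1],[0,0.02,-0.56,-0.0381,-0.0079,0,1],[0,0,-0.56,0,0,0,1],[0.047,-0.225,-0.328,0,0,0,1],[0.047,-0.225,-0.328,0,0,0,1],[0.047,-0.225,-0.328,0,0,0,1],[0.047,-0.225,-0.328,0,0,0,1],[0,0,0,0,0,0,1]],
  ],
)

```text
time_s: 2.45
position: [0.4779, -0.1971, 0.0698]
tcp_rot: [[-0.167, 0.983, 0.078], [0.853, 0.183, -0.488], [-0.494, -0.015, -0.869]]
force: [-0.2, -0.1, 0.1]
opening: 0.999
```

```bash
cat >> h.py <<'E'
from scipy.spatial.transform import Rotation as Ro
def frame(jaw,tz):
    tz=np.array(tz,float);tz/=np.linalg.norm(tz);y=np.array(jaw,float);y-=tz*(y@tz);y/=np.linalg.norm(y)
    return np.column_stack([np.cross(y,tz),y,tz])
def go(p,R,n=1):
    s=read_state();d=(np.array(p)-s['position'])/.05;r=Ro.from_matrix(R@np.array(s['tcp_rot']).T).as_rotvec()/np.pi
    print('deg',round(np.linalg.norm(r)*180,1),'total',np.round(d,3),np.round(r,4),'per row',n,np.round(d/n,3),np.round(r/n,4))
E
python3 - <<'E'
from h import *
print(np.round(read_state()['joint_positions'],1))
go([.4825,-.190,.049],frame([.979,.204,0],[.117,-.5615,-.819]),3)
E
```

```text
[-20.1  38.3 114.3 -66.7  28.   29.6]
deg 5.6 total [ 0.092  0.141 -0.415] [-0.0285 -0.0106  0.0069] per row 3 [ 0.031  0.047 -0.138] [-0.0095 -0.0035  0.0023]
```

Request:
play_rows(
  plan=[
    [[0.046,0.09,-0.22,-0.003,0,0.0045,1],[0.046,0.09,-0.22,0,0,0.0045,1],[0,0,0,0,0,0,1],[0,0,0,0,0,0,-1],[0,0,0,0,0,0,-1],[0,0,0,0,0,0,-1],[0,0,0,0,0,0,-1],[0,0,0,0,0,0,-1],[0,0,0,0,0,0,-1],[0,0,0,0,0,0,-1]],
  ],
)

```text
time_s: 3.45
position: [0.482, -0.1877, 0.0502]
tcp_rot: [[-0.19, 0.977, 0.093], [0.842, 0.211, -0.496], [-0.505, -0.016, -0.863]]
force: [-3.2, -1.6, 6.0]
opening: 0.641
```

Request:
play_rows(
  plan=[
    [[0,0,0.7,0,0,0,-1],[0,0,0.7,0,0,0,-1],[0,0,0.3,0,0,0,-1],[0,0,0,0.033,0.0068,0,-1],[0,0,0,0.033,0.0068,0,-1],[0,0,0,0.033,0.0068,0,-1],[0,0,0,0.033,0.0068,0,-1],[0,0,0,0.033,0.0068,0,-1],[0,0,0,0.033,0.0068,0,-1],[0,0,0,0.033,0.0068,0,-1],[0,0,0,0.033,0.0068,0,-1],[0,0,0,0.033,0.0068,0,-1]],
  ],
)

```text
time_s: 4.65
position: [0.4818, -0.1887, 0.1334]
tcp_rot: [[-0.203, 0.975, -0.088], [0.906, 0.222, 0.361], [0.371, -0.006, -0.929]]
force: [-0.4, 0.1, -5.2]
opening: 0.645
```

Run:
```python
from h import *
s=read_state();print(np.round(s['joint_positions'],1))
go([.482,-.1877,.13],frame([.979,.204,0],[-.177,.848,-.5]),8)
```

```text
[-41.3  35.9  92.7  13.1  70.  -60.5]
deg 38.2 total [ 0.005  0.02  -0.069] [ 0.2079  0.0433 -0.0061] per row 8 [ 0.001  0.003 -0.009] [ 0.026   0.0054 -0.0008]
```

```bash
cat >> h.py <<'E'
T0=np.array([[-0.19, 0.977, 0.093], [0.842, 0.211, -0.496], [-0.505, -0.016, -0.863]])
zb=np.array([-.204,.979,0]);B0=np.column_stack([[0,0,1],np.cross(zb,[0,0,1]),zb])
def up(yawdeg=0): # box x out along -y rotated by yaw
    B1=Ro.from_euler('z',yawdeg,degrees=True).as_matrix()@np.column_stack([[0,-1,0],[1,0,0],[0,0,1]])
    return Ro.from_matrix(B1@B0.T@T0).as_matrix()
E
python3 - <<'E'
from h import *
print(np.round(up(),3))
go([.482,-.1877,.12],up(),7)
E
```

```text
[[-0.014  1.    -0.01 ]
 [ 0.505  0.016  0.863]
 [ 0.863  0.007 -0.505]]
deg 39.6 total [ 0.005  0.02  -0.269] [ 0.2099  0.021  -0.0635] per row 7 [ 0.001  0.003 -0.038] [ 0.03    0.003  -0.0091]
```

Request:
play_rows(
  plan=[
    [[0,0,-0.02,0.0262,0.0026,-0.0079,-1],[0,0,-0.02,0.0262,0.0026,-0.0079,-1],[0,0,-0.02,0.0262,0.0026,-0.0079,-1],[0,0,-0.02,0.0262,0.0026,-0.0079,-1],[0,0,-0.02,0.0262,0.0026,-0.0079,-1],[0,0,-0.02,0.0262,0.0026,-0.0079,-1],[0,0,-0.02,0.0262,0.0026,-0.0079,-1],[0,0,-0.02,0.0262,0.0026,-0.0079,-1],[0,0,-0.3,0,0,0,-1],[0,0,-0.3,0,0,0,-1],[0,0,-0.2,0,0,0,-1],[0,0,0,0,0,0,-1]],
  ],
)

```text
time_s: 5.85
position: [0.4812, -0.187, 0.0844]
tcp_rot: [[-0.014, 1.0, -0.013], [0.507, 0.018, 0.862], [0.862, 0.005, -0.507]]
force: [-0.1, 1.3, -3.8]
opening: 0.642
```

Run:
```python
from h import *
s=shot('scene','sc2.png',3,(230,140,430,340));print(np.round(s['joint_positions'],1),s['force'])
go([.482,-.1877,.065],up(),1)
```

```text
[-52.5  55.1  84.   31.   94.  -67.3] [-0.13130864  1.30199352 -3.79140818]
deg 0.2 total [ 0.011 -0.01  -0.41 ] [ 0.0008 -0.0002 -0.0007] per row 1 [ 0.011 -0.01  -0.41 ] [ 0.0008 -0.0002 -0.0007]
```

View pics/sc2.png

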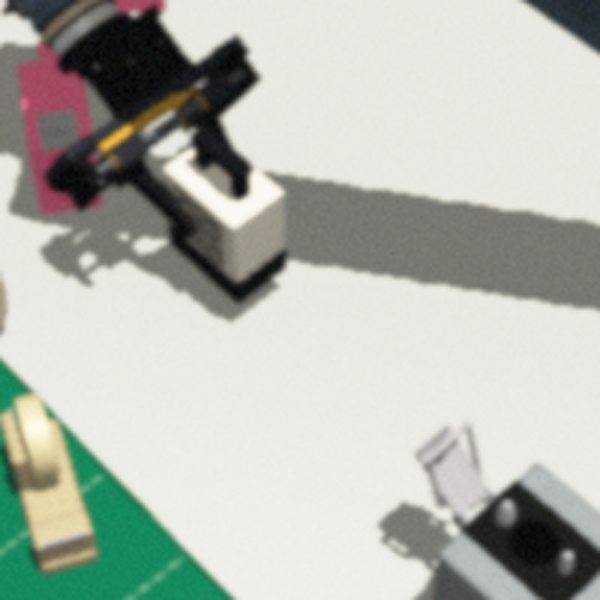

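The box is held upright, black bottom down (crop about (230,235)). A pink box lies behind the gripper at (70,130), so I shift 80 mm towards the base before setting it down.

Request:
play_rows(
  plan=[
    [[0,0.4,0,0,0,0,-1],[0,0.4,0,0,0,0,-1],[0,0.4,0,0,0,0,-1],[0,0.4,0,0,0,0,-1],[0,0,-0.2,0,0,0,-1],[0,0,-0.2,0,0,0,-1],[0,0,-0.04,0,0,0,-1],[0,0,-0.04,0,0,0,-1],[0,0,0,0,0,0,-1]],
  ],
)

```text
time_s: 6.8
position: [0.4817, -0.1087, 0.0617]
tcp_rot: [[-0.015, 1.0, -0.01], [0.507, 0.016, 0.862], [0.862, 0.007, -0.507]]
force: [0.6, -0.5, -4.5]
opening: 0.64
```

Request:
play_rows(
  plan=[
    [[0,0,-0.06,0,0,0,-1],[0,0,0,0,0,0,-1]],
  ],
)

```text
time_s: 7.0
position: [0.4815, -0.1082, 0.0588]
tcp_rot: [[-0.015, 1.0, -0.011], [0.507, 0.017, 0.862], [0.862, 0.007, -0.507]]
force: [-0.3, -0.4, -3.8]
opening: 0.642
```

Request:
play_rows(
  plan=[
    [[0,0,-0.04,0,0,0,-1],[0,0,0,0,0,0,-1]],
  ],
)

```text
time_s: 7.2
position: [0.4814, -0.108, 0.0569]
tcp_rot: [[-0.015, 1.0, -0.011], [0.507, 0.017, 0.862], [0.862, 0.007, -0.507]]
force: [0.0, 0.7, -5.6]
opening: 0.641
```

Request:
play_rows(
  plan=[
    [[0,0,-0.04,0,0,0,-1],[0,0,0,0,0,0,-1]],
  ],
)

```text
time_s: 7.4
position: [0.4814, -0.1079, 0.0549]
tcp_rot: [[-0.015, 1.0, -0.011], [0.507, 0.017, 0.862], [0.862, 0.007, -0.507]]
force: [1.2, -1.2, -4.3]
opening: 0.645
```

Request:
play_rows(
  plan=[
    [[0,0,-0.03,0,0,0,-1],[0,0,0,0,0,0,-1]],
  ],
)

```text
time_s: 7.6
position: [0.4815, -0.1079, 0.0543]
tcp_rot: [[-0.015, 1.0, -0.011], [0.505, 0.017, 0.863], [0.863, 0.008, -0.506]]
force: [-0.6, -1.5, -0.3]
opening: 0.641
```

Request:
play_rows(
  plan=[
    [[0,0,-0.03,0,0,0,-1],[0,0,0,0,0,0,-1]],
  ],
)

```text
time_s: 7.8
position: [0.4814, -0.1079, 0.0543]
tcp_rot: [[-0.016, 1.0, -0.011], [0.504, 0.017, 0.864], [0.864, 0.008, -0.504]]
force: [-2.8, -4.0, 6.6]
opening: 0.64
```

Request:
play_rows(
  plan=[
    [[0,0,0,0,0,0,1],[0,0,0,0,0,0,1],[0,0,0,0,0,0,1],[0,0,0,0,0,0,1],[0,-0.2,0.12,0,0,0,1],[0,-0.5,0.3,0,0,0,1],[0,-0.5,0.3,0,0,0,1],[0,-0.5,0.3,0,0,0,1],[0,-0.3,0.6,0,0,0,1],[0,0,0.9,0,0,0,1],[0,0,0.9,0,0,0,1],[0,0,0.9,-0.03,0,0,1]],
  ],
)

```text
time_s: 9.0
position: [0.4807, -0.2095, 0.2678]
tcp_rot: [[-0.011, 1.0, -0.011], [0.585, 0.015, 0.811], [0.811, 0.002, -0.586]]
force: [0.3, -0.4, 0.6]
opening: 1.001
```

Run:
```python
from h import *
s=shot('top','t2.png',4,(230,150,430,300));print(np.round(s['joint_positions'],1),s['force'])
s=shot('wrist','w2.png');np.save('s2.npy',s,allow_pickle=True);print(s['position'],np.round(s['tcp_rot'],3))
go([.482,-.107,.30],frame([1,0,0],[0,0,-1]),10)
```

```text
[-53.   38.6  79.9  30.1 107.1 -57.2] [ 0.32054065 -0.37240049  0.6140938 ]
[ 0.48315412 -0.20924085  0.27856678] [[-0.024  1.    -0.006]
 [ 0.596  0.019  0.803]
 [ 0.803  0.016 -0.596]]
deg 53.5 total [-0.026  2.05   0.49 ] [-0.2971  0.0019 -0.0079] per row 10 [-0.003  0.205  0.049] [-0.0297  0.0002 -0.0008]
```

View pics/w2.png

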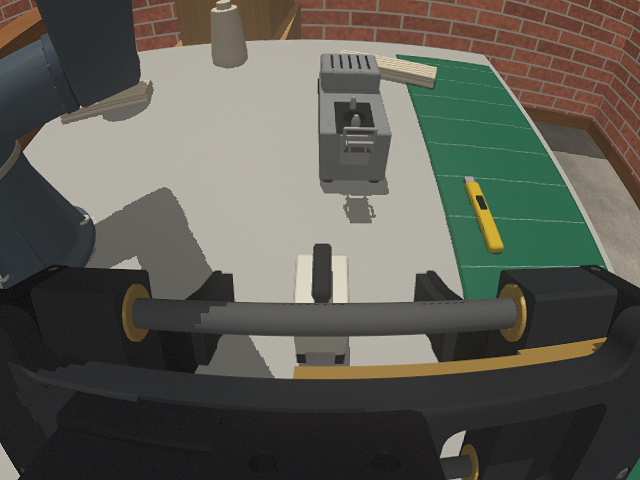

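The box stands upright on the bench and let go, with the handle bar at (322,246)–(322,300) and the base beyond at (355,120). Next I locate the handle and move above it.

Run:
```python
from h import *
s=np.load('s2.npy',allow_pickle=True).item()
print('bar far end',atz('wrist',322,245,.144,s),'near',atz('wrist',322,299,.144,s))
print('box top far corners',atz('wrist',297,256,.105,s),atz('wrist',348,256,.105,s))
print('pegs?',atz('wrist',352,99,.132,s),atz('wrist',355,112,.132,s))
```

```text
bar far end [ 0.48157966 -0.07541833  0.144     ] near [ 0.48283455 -0.1356363   0.144     ]
box top far corners [ 0.45461605 -0.06111736  0.105     ] [ 0.50991709 -0.05951035  0.105     ]
pegs? [0.52288354 0.22799738 0.132     ] [0.52576523 0.1880148  0.132     ]
```

Request:
play_rows(
  plan=[
    [[0,0.2,0.05,-0.0297,0,-0.001,1],[0,0.2,0.05,-0.0297,0,-0.001,1],[0,0.2,0.05,-0.0297,0,-0.001,1],[0,0.2,0.05,-0.0297,0,-0.001,1],[0,0.2,0.05,-0.0297,0,-0.001,1],[0,0.2,0.05,-0.0297,0,-0.001,1],[0,0.2,0.05,-0.0297,0,-0.001,1],[0,0.2,0.05,-0.0297,0,-0.001,1],[0,0.2,0.05,-0.0297,0,-0.001,1],[0,0.2,0.05,-0.0297,0,-0.001,1],[0,0,0,0,0,0,1]],
  ],
)

```text
time_s: 10.2
position: [0.4806, -0.1049, 0.2939]
tcp_rot: [[0.008, 1.0, 0.002], [1.0, -0.008, 0.012], [0.012, 0.002, -1.0]]
force: [-0.7, -0.8, 0.8]
opening: 0.998
```

Run:
```python
from h import *
s=shot('wrist','w3.png');np.save('s3.npy',s,allow_pickle=True);print(s['position'],np.round(s['tcp_rot'],3),np.round(s['joint_positions'],1))
```

```text
[ 0.4806203  -0.10485648  0.29388387] [[ 0.008  1.     0.002]
 [ 1.    -0.008  0.012]
 [ 0.012  0.002 -1.   ]] [-25.8  14.9  95.4   0.7  69.8 -25.6]
```

View pics/w3.png

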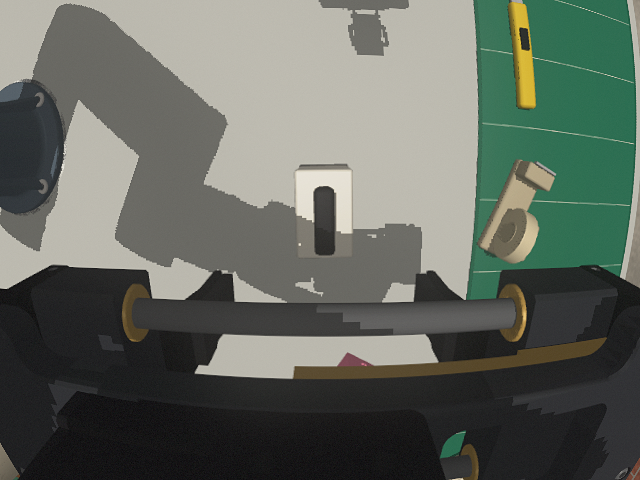

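Run:
```python
from h import *
s=np.load('s3.npy',allow_pickle=True).item()
s2=np.load('s2.npy',allow_pickle=True).item()
a=atz('wrist',324,186,.144,s);b=atz('wrist',324.5,255,.144,s);print(a,b,(a+b)/2)
print(tri(ray('wrist',324,186,s),ray('wrist',322,245,s2)))
c=atz('wrist',295,169,.105,s);d=atz('wrist',352,169,.105,s);print(c,d)
c=atz('wrist',298,257,.105,s);d=atz('wrist',352,257,.105,s);print(c,d)
```

```text
[ 0.48172413 -0.06890443  0.144     ] [ 0.48164101 -0.12942237  0.144     ] [ 0.48168257 -0.0991634   0.144     ]
(array([ 0.48142044, -0.06961281,  0.13720304]), [np.float64(0.00031191825190506436), np.float64(0.00031191825190515765)])
[ 0.4545467 -0.0563928  0.105    ] [ 0.50834004 -0.05687302  0.105     ]
[ 0.45543948 -0.14287455  0.105     ] [ 0.50888884 -0.14337282  0.105     ]
```

Request:
play_rows(
  plan=[
    [[0.02,0.08,-0.7,-0.0038,0,0.0025,1],[0,0,-0.7,0,0,0,1],[0,0,-0.7,0,0,0,1],[0,0,-0.7,0,0,0,1],[0,0,-0.5,0,0,0,1],[0,0,-0.2,0,0,0,1],[0,0,0,0,0,0,1],[0,0,0,0,0,0,-1],[0,0,0,0,0,0,-1],[0,0,0,0,0,0,-1],[0,0,0,0,0,0,-1],[0,0,0,0,0,0,-1]],
  ],
)

```text
time_s: 11.45
position: [0.4828, -0.1039, 0.1187]
tcp_rot: [[0.004, 1.0, 0.004], [1.0, -0.004, -0.001], [-0.001, 0.004, -1.0]]
force: [-0.6, 1.0, -0.3]
opening: 0.63
```

Request:
play_rows(
  plan=[
    [[0,0,0,0,0,0,-1],[0,0,0,0,0,0,-1],[0,0,0,0,0,0,-1],[0,0,0,0,0,0,-1],[0,0,0,0,0,0,-1],[0,0,0,0,0,0,-1]],
  ],
)

```text
time_s: 12.05
position: [0.4821, -0.1038, 0.118]
tcp_rot: [[0.004, 1.0, 0.002], [1.0, -0.004, -0.0], [-0.0, 0.002, -1.0]]
force: [-1.0, 0.2, 0.1]
opening: 0.204
```

Request:
play_rows(
  plan=[
    [[0,0,0.5,0,0,0,-1],[0,0,0.8,0,0,0,-1],[0,0,0.8,0,0,0,-1],[0,0,0.8,0,0,0,-1],[0,0,0.8,0,0,0,-1],[0.16,0.5,0.1,0,0,0,-1],[0.16,0.5,0,0,0,0,-1],[0.16,0.5,0,0,0,0,-1],[0.16,0.5,0,0,0,0,-1],[0.16,0.3,0,0,0,0,-1],[0,0,0,0,0,0,-1],[0,0,0,0,0,0,-1]],
  ],
)

```text
time_s: 13.25
position: [0.5215, 0.0111, 0.307]
tcp_rot: [[0.003, 1.0, -0.0], [1.0, -0.003, -0.001], [-0.001, -0.0, -1.0]]
force: [-0.4, -0.4, -4.6]
opening: 0.203
```

Run:
```python
from h import *
s=shot('wrist','w4.png');np.save('s4.npy',s,allow_pickle=True);print(s['position'],np.round(s['tcp_rot'],3),np.round(s['joint_positions'],1),s['opening'],s['force'])
```

```text
[0.52149651 0.01112852 0.30696329] [[ 0.003  1.    -0.   ]
 [ 1.    -0.003 -0.001]
 [-0.001 -0.    -1.   ]] [-11.   16.7  90.5  -0.   72.8 -10.8] 0.20257033998746685 [-0.36199134 -0.38681092 -4.64731362]
```

View pics/w4.png

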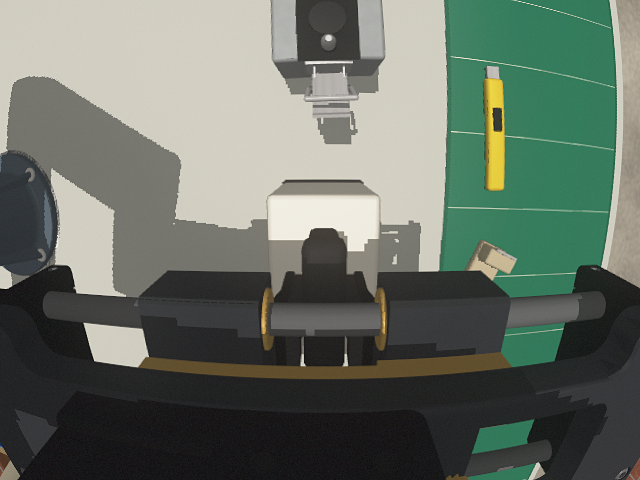

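Run:
```python
from h import *
s=np.load('s4.npy',allow_pickle=True).item()
a=atz('wrist',273,64,.11,s);b=atz('wrist',383.5,61.5,.11,s);print('edge',a,b,np.linalg.norm(a-b),'mid',(a+b)/2,np.degrees(np.arctan2((b-a)[1],(b-a)[0])))
print('big peg',atz('wrist',328,38,.132,s), tri(ray('wrist',328,38,s),ray('top',204.7,230.9)))
c=atz('wrist',268,196,.294,s);d=atz('wrist',380,196,.294,s);print('boxtop',c,d,np.linalg.norm(c-d))
for n,p in(('w4',None),):
  im=cv2.imread('pics/w4.png');cv2.imwrite('pics/w4c.png',cv2.resize(im[0:220,240:420],None,fx=3.3,fy=2.7,interpolation=cv2.INTER_CUBIC))
```

```text
edge [0.47364185 0.16023004 0.11      ] [0.57962485 0.162725   0.11      ] 0.10601235403103738 mid [0.52663335 0.16147752 0.11      ] 1.3485595426461578
big peg [0.52617269 0.17927916 0.132     ] (array([0.5239992 , 0.17210748, 0.15296325]), [np.float64(0.002196115644239328), np.float64(0.0021961156442391865)])
boxtop [0.49540642 0.05668728 0.294     ] [0.54890076 0.05647566 0.294     ] 0.05349475374793186
```

Request:
play_rows(
  plan=[
    [[0.03,0.4,0,0,0,0.002,-1],[0.02,0.5,0,0,0,0.002,-1],[0,0.5,0,0,0,0.002,-1],[0,0.3,0,0,0,0,-1],[0,0,0,0,0,0,-1],[0,0,0,0,0,0,-1]],
  ],
)

```text
time_s: 13.9
position: [0.5248, 0.0951, 0.3079]
tcp_rot: [[-0.015, 1.0, 0.002], [1.0, 0.015, -0.002], [-0.002, 0.002, -1.0]]
force: [-0.5, 0.1, -4.9]
opening: 0.202
```

Run:
```python
from h import *
s=shot('wrist','w5.png',5,(240,50,400,170));np.save('s5.npy',s,allow_pickle=True);print(s['position'],np.round(s['tcp_rot'],3),s['opening'])
```

```text
[0.52484297 0.09514992 0.3079259 ] [[-0.015  1.     0.002]
 [ 1.     0.015 -0.002]
 [-0.002  0.002 -1.   ]] 0.20225415580744344
```

View pics/w5.png

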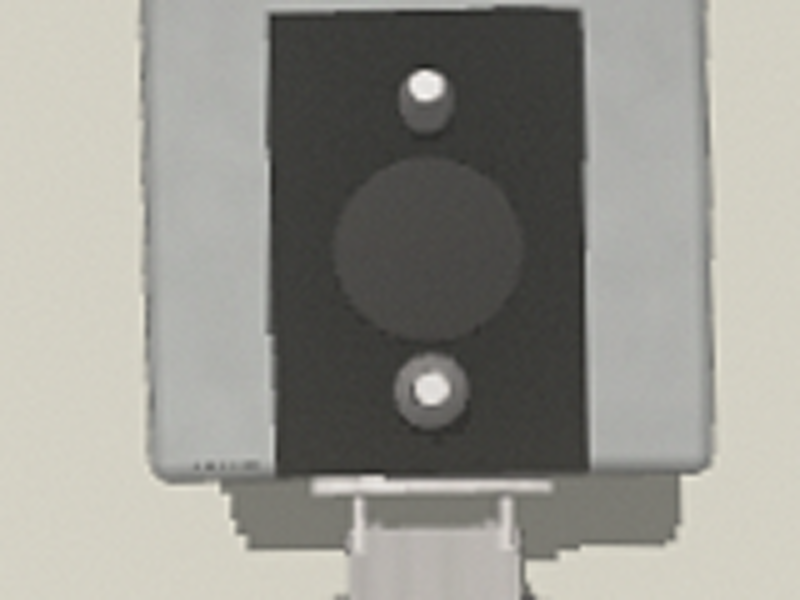

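Run:
```python
from h import *
s=np.load('s5.npy',allow_pickle=True).item()
f=lambda x,y,z:atz('wrist',240+x/5,50+y/5,z,s)
a=f(426,86,.132);b=f(432,389,.132);print(a,b,np.linalg.norm(a-b),'mid',(a+b)/2,'yaw',np.degrees(np.arctan2((b-a)[0],-(b-a)[1])))
print('disc',f(429,248,.11))
a=f(155,478,.11);b=f(712,470,.11);print('edge',(a+b)/2,np.degrees(np.arctan2((b-a)[1],(b-a)[0])),np.linalg.norm(a-b))
print(tri(ray('wrist',326.4,127.8,s),ray('top',204.7,230.9)),tri(ray('wrist',325.2,67.2,s),ray('top',180.3,230.9)))
```

```text
[0.52485078 0.23518791 0.132     ] [0.52669693 0.17919986 0.132     ] 0.0560184776615113 mid [0.52577386 0.20719388 0.132     ] yaw 1.88858003409045
disc [0.52591527 0.20753852 0.11      ]
edge [0.52744638 0.16430226 0.11      ] 1.6951644570656899 0.10747403786035996
(array([0.52622345, 0.18077836, 0.09951512]), [np.float64(0.0007819343705113501), np.float64(0.0007819343705112993)]) (array([0.5253239 , 0.24039246, 0.10063443]), [np.float64(0.001286464561149507), np.float64(0.0012864645611495528)])
```

Request:
play_rows(
  plan=[
    [[0.0,0.5,0,0,0,0.002,-1],[0,0.6,0,0,0,0.002,-1],[0,0.6,0,0,0,0,-1],[0.01,0.47,0,0,0,0,-1],[0,0,-0.4,0,0,0,-1],[0,0,-0.4,0,0,0,-1],[0,0,-0.2,0,0,0,-1],[0,0,0,0,0,0,-1],[0,0,0,0,0,0,-1]],
  ],
)

```text
time_s: 14.85
position: [0.5262, 0.2039, 0.2585]
tcp_rot: [[-0.026, 1.0, 0.004], [1.0, 0.026, -0.0], [-0.0, 0.004, -1.0]]
force: [1.4, 0.5, -4.5]
opening: 0.207
```

Run:
```python
from h import *
go([.5252,.2037,.256],frame([1,.027,0],[0,0,-1]))
```

```text
deg 0.2 total [-0.02  -0.004 -0.05 ] [0.0001 0.0011 0.0003] per row 1 [-0.02  -0.004 -0.05 ] [0.0001 0.0011 0.0003]
```

Well aligned, so I lower gently and watch the force.

Request:
play_rows(
  plan=[
    [[-0.01,0,-0.08,0,0.001,0,-1],[0,0,-0.08,0,0,0,-1],[0,0,-0.08,0,0,0,-1],[0,0,0,0,0,0,-1]],
  ],
)

```text
time_s: 15.25
position: [0.5249, 0.2049, 0.2458]
tcp_rot: [[-0.027, 1.0, -0.0], [1.0, 0.027, 0.001], [0.001, -0.0, -1.0]]
force: [-0.2, 0.8, -4.2]
opening: 0.202
```

Request:
play_rows(
  plan=[
    [[0,0,-0.06,0,0,0,-1],[0,0,-0.06,0,0,0,-1],[0,0,0,0,0,0,-1]],
  ],
)

```text
time_s: 15.55
position: [0.525, 0.205, 0.2396]
tcp_rot: [[-0.027, 1.0, -0.001], [1.0, 0.027, 0.0], [0.0, -0.001, -1.0]]
force: [0.4, 1.3, -6.0]
opening: 0.201
```

Request:
play_rows(
  plan=[
    [[0,0,-0.06,0,0,0,-1],[0,0,-0.06,0,0,0,-1],[0,0,0,0,0,0,-1]],
  ],
)

```text
time_s: 15.85
position: [0.5249, 0.2047, 0.2336]
tcp_rot: [[-0.027, 1.0, -0.001], [1.0, 0.027, -0.0], [-0.0, -0.001, -1.0]]
force: [0.4, 1.6, -6.3]
opening: 0.203
```

Request:
play_rows(
  plan=[
    [[0,0,-0.05,0,0,0,-1],[0,0,0,0,0,0,-1]],
  ],
)

```text
time_s: 16.05
position: [0.5249, 0.2046, 0.2312]
tcp_rot: [[-0.027, 1.0, -0.001], [1.0, 0.027, -0.0], [-0.0, -0.001, -1.0]]
force: [1.2, 1.4, -6.5]
opening: 0.201
```

Request:
play_rows(
  plan=[
    [[0,0,-0.04,0,0,0,-1],[0,0,0,0,0,0,-1]],
  ],
)

```text
time_s: 16.25
position: [0.5249, 0.2046, 0.2294]
tcp_rot: [[-0.027, 1.0, -0.001], [1.0, 0.027, -0.0], [-0.0, -0.001, -1.0]]
force: [0.7, 2.4, -4.8]
opening: 0.202
```

Request:
play_rows(
  plan=[
    [[0,0,-0.03,0,0,0,-1],[0,0,0,0,0,0,-1]],
  ],
)

```text
time_s: 16.45
position: [0.5251, 0.2043, 0.2285]
tcp_rot: [[-0.027, 1.0, -0.0], [1.0, 0.027, -0.001], [-0.001, -0.0, -1.0]]
force: [-0.2, 0.6, -0.4]
opening: 0.204
```

Request:
play_rows(
  plan=[
    [[0,0,-0.02,0,0,0,-1],[0,0,0,0,0,0,-1]],
  ],
)

```text
time_s: 16.65
position: [0.5253, 0.2041, 0.2284]
tcp_rot: [[-0.027, 1.0, 0.001], [1.0, 0.027, -0.001], [-0.001, 0.001, -1.0]]
force: [-3.2, -1.1, 5.0]
opening: 0.202
```

Request:
play_rows(
  plan=[
    [[0,0,-0.02,0,0,0,-1],[0,0,0,0,0,0,-1]],
  ],
)

```text
time_s: 16.85
position: [0.5255, 0.2038, 0.2283]
tcp_rot: [[-0.027, 1.0, 0.002], [1.0, 0.027, -0.002], [-0.002, 0.002, -1.0]]
force: [-2.3, -2.4, 9.5]
opening: 0.2
```

Request:
play_rows(
  plan=[
    [[0,0,0,0,0,0,1],[0,0,0,0,0,0,1],[0,0,0,0,0,0,1],[0,0,0,0,0,0,1],[0,0,0.3,0,0,0,1],[0,0,0.8,0,0,0,1],[0,-0.4,0.9,0,0,0,-1],[0,-0.9,0.3,0,0,0,-1],[0,-0.9,0,0.03,0,0,-1],[0,-0.9,0,0.04,0,0,-1],[0,-0.9,0,0.04,0,0,-1],[0,0,0,0,0,0,-1]],
  ],
)

```text
time_s: 18.05
position: [0.5261, -0.0082, 0.3394]
tcp_rot: [[-0.009, 1.0, 0.005], [0.942, 0.007, 0.336], [0.336, 0.008, -0.942]]
force: [0.1, 0.3, -0.1]
opening: 0.297
```

Run:
```python
from h import *
s=read_state();print(s['position'],np.round(s['tcp_rot'],3),s['opening'])
s5=np.load('s5.npy',allow_pickle=True).item();s4=np.load('s4.npy',allow_pickle=True).item()
print('w5 bar',atz('wrist',240+431/5,50+487/5,.148,s5),'top628',atz('top',227.8,228,.148))
w=shot('wrist','w6r.png');np.save('s6.npy',w,allow_pickle=True)
t=capture('top')[:,:,::-1];a=capture('scene')[:,:,::-1];wi=cv2.imread('pics/raw_w6r.png')
R=lambda i,c,w,h:cv2.resize(i[c[1]:c[3],c[0]:c[2]],(w,h),interpolation=cv2.INTER_CUBIC)
o=np.zeros((600,800,3),np.uint8)
o[:300,:400]=R(t,(150,200,250,275),400,300);o[:300,400:]=R(a,(330,240,470,345),400,300);o[300:]=R(wi,(200,60,520,180),800,300)
cv2.imwrite('pics/c6.png',o)
```

```text
[ 0.5261338  -0.00815354  0.33942057] [[-0.009  1.     0.005]
 [ 0.942  0.007  0.336]
 [ 0.336  0.008 -0.942]] 0.2967448564701052
w5 bar [0.52675684 0.16143772 0.148     ] top628 [0.52884173 0.11855764 0.148     ]
```

View pics/c6.png

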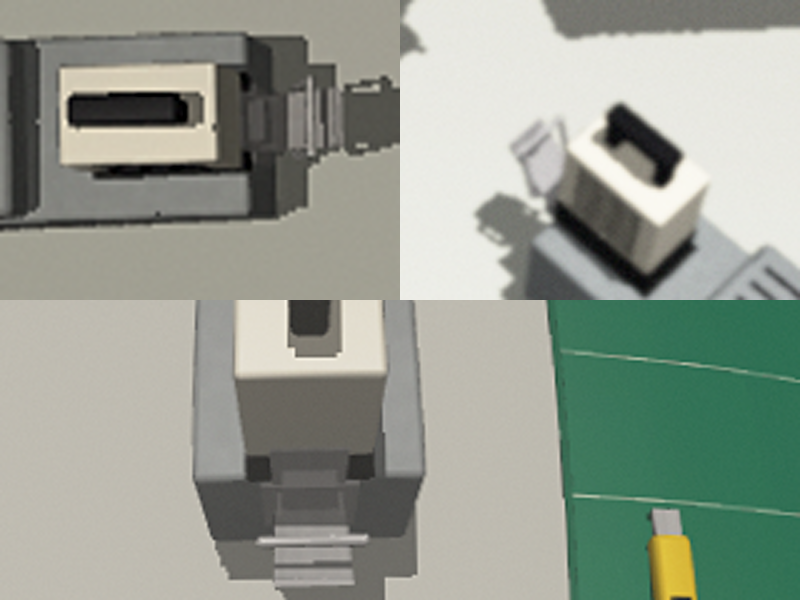

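Run:
```python
from h import *
s=np.load('s6.npy',allow_pickle=True).item()
w=ray('wrist',325.2,156,s)
for u in(222.5,227.5,229.5):print(u,tri(w,ray('top',u,228)))
for z in(.14,.145,.15):print(z,atz('wrist',325.2,156,z,s))
for z in(.125,.13,.135,.14):print('tip',z,atz('wrist',325.2,170.8,z,s))
a=atz('wrist',303.2,156,.147,s);b=atz('wrist',347.2,156,.147,s);print('barw',np.linalg.norm(a-b))
go([.5285,.098,.19],frame([1,.025,0],[0,.342,-.94]),5)
```

```text
222.5 (array([0.5309709 , 0.13899022, 0.0921485 ]), [np.float64(0.0019033948152883005), np.float64(0.001903394815288257)])
227.5 (array([0.52849724, 0.11827323, 0.1547984 ]), [np.float64(0.00012837897799757231), np.float64(0.00012837897799759733)])
229.5 (array([0.52755669, 0.11041643, 0.17861761]), [np.float64(0.000894268465210851), np.float64(0.0008942684652106882)])
0.14 [0.52875487 0.12302938 0.14      ]
0.145 [0.52870846 0.12143845 0.145     ]
0.15 [0.52866205 0.11984751 0.15      ]
tip 0.125 [0.52897624 0.11089786 0.125     ]
tip 0.13 [0.52892877 0.10952357 0.13      ]
tip 0.135 [0.52888131 0.10814927 0.135     ]
tip 0.14 [0.52883384 0.10677498 0.14      ]
barw 0.04542373841265847
deg 0.2 total [ 0.073  1.892 -3.013] [ 0.001  -0.0001 -0.0002] per row 5 [ 0.015  0.378 -0.603] [ 0.0002 -0.     -0.    ]
```

Request:
play_rows(
  plan=[
    [[0.01,0.36,-0.6,0,0,0,-1],[0.01,0.36,-0.6,0,0,0,-1],[0.01,0.36,-0.6,0,0,0,-1],[0.01,0.36,-0.6,0,0,0,-1],[0.01,0.36,-0.6,0,0,0,-1],[0,0,-0.4,0,0,0,-1],[0,0,-0.4,0,0,0,-1],[0,0,-0.18,0,0,0,-1],[0,0,0,0,0,0,-1],[0,0,0,0,0,0,-1]],
  ],
)

```text
time_s: 19.2
position: [0.5277, 0.0959, 0.1427]
tcp_rot: [[-0.03, 1.0, -0.0], [0.941, 0.028, 0.338], [0.338, 0.01, -0.941]]
force: [-0.2, -0.3, 0.4]
opening: 0.002
```

Run:
```python
from h import *
s=read_state();print(s['opening'],s['joint_positions'])
go([.5285,.1365,.141],frame([1,.025,0],[0,.342,-.94]),4)
```

```text
0.002140448688385979 [-12.94921279  31.01772164 101.26374622  23.8055772   54.77065857
 -29.72188993]
deg 0.4 total [ 0.016  0.812 -0.035] [ 0.0012  0.0006 -0.0019] per row 4 [ 0.004  0.203 -0.009] [ 0.0003  0.0002 -0.0005]
```

Push the loop inwards, past upright.

Request:
play_rows(
  plan=[
    [[0,0.12,-0.01,0,0,0,-1],[0,0.12,-0.01,0,0,0,-1],[0,0.12,0,0,0,0,-1],[0,0.12,0,0,0,0,-1],[0,0.12,0,0,0,0,-1],[0,0.12,0,0,0,0,-1],[0,0.11,0,0,0,0,-1],[0,0,0,0,0,0,-1],[0,0,0,0,0,0,-1]],
  ],
)

```text
time_s: 20.1
position: [0.5275, 0.1362, 0.141]
tcp_rot: [[-0.028, 1.0, -0.001], [0.941, 0.026, 0.338], [0.338, 0.009, -0.941]]
force: [0.3, 0.2, 0.1]
opening: 0.007
```

Request:
play_rows(
  plan=[
    [[0,-0.1,0.3,0,0,0,-1],[0,-0.4,0.5,0,0,0,-1],[0,-0.6,0.6,0,0,0,-1],[0,-0.9,0.9,0,0,0,-1],[0,-0.6,0.9,0,0,0,-1],[0,0,0,0,0,0,-1]],
  ],
)

```text
time_s: 20.7
position: [0.5316, 0.0134, 0.2933]
tcp_rot: [[-0.027, 1.0, 0.013], [0.943, 0.021, 0.333], [0.333, 0.021, -0.943]]
force: [1.5, -1.1, -0.7]
opening: 0.007
```

```bash
cat > comp.py <<'E'
from h import *
import sys
n=sys.argv[1]
w=shot('wrist','r%s.png'%n);np.save('s%s.npy'%n,w,allow_pickle=True)
t=capture('top')[:,:,::-1];a=capture('scene')[:,:,::-1];wi=cv2.imread('pics/r%s.png'%n)
R=lambda i,c,w,h:cv2.resize(i[c[1]:c[3],c[0]:c[2]],(w,h),interpolation=cv2.INTER_CUBIC)
o=np.zeros((600,800,3),np.uint8)
o[:300,:400]=R(t,(150,200,250,275),400,300);o[:300,400:]=R(a,(330,240,430,315),400,300)
c=proj('wrist',[.528,.14,.12],w);x=int(np.clip(c[0]-80,0,480));y=int(np.clip(c[1]-30,0,420));print('crop',x,y,w['position'])
o[300:]=R(wi,(x,y,x+160,y+60),800,300)
cv2.imwrite('pics/c%s.png'%n,o)
E
python3 comp.py 7
```

```text
crop 238 121 [0.53164102 0.01341735 0.29327369]
```

View pics/c7.png

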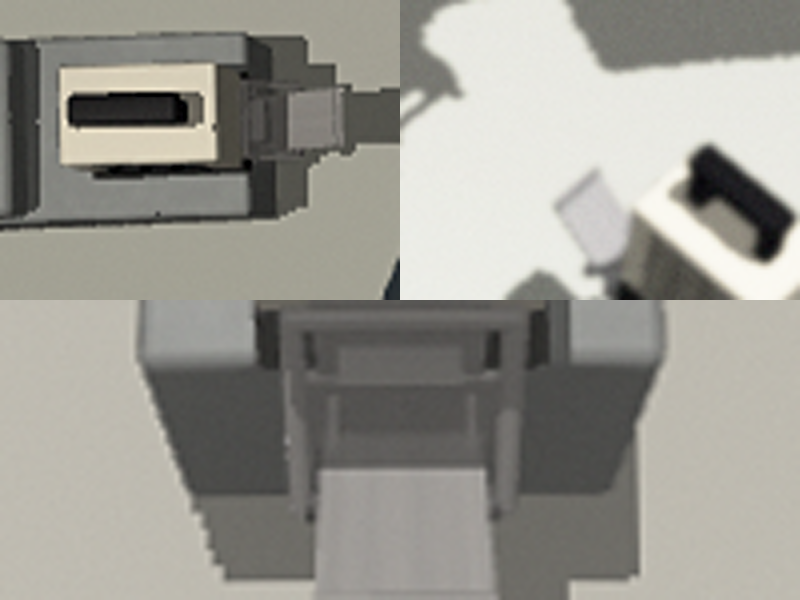

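The loop now leans on the box face above the keeper (bar at crop (400,318)), and the lever is free. Next are the arc waypoints for pressing the lever.

```bash
cat > arc.py <<'E'
from h import *
F=np.array([.5272,.1633]);o=np.array([.03,-1.])
tau=np.radians(45);R=frame([1,.03,0],[-.03*np.sin(tau),np.sin(tau),-np.cos(tau)])
def tcp(phi,gap=0):
    r=50 if phi>.785 else 42
    p=np.array([14,90.6])+r*np.array([np.sin(phi),-np.cos(phi)])+(5.5+gap)*np.array([np.cos(phi),np.sin(phi)])
    k=np.clip((phi-.785)/.15,-1,1)  # which corner leads
    if abs(phi-.785)<.15: r=46+4*k; p=np.array([14,90.6])+r*np.array([np.sin(phi),-np.cos(phi)])+(5.5+gap)*np.array([np.cos(phi),np.sin(phi)])
    t=p+k*np.array([-6.7,6.7])
    return np.r_[F+o*t[0]/1000,t[1]/1000]
if __name__=='__main__':
    p=tcp(2.3,12);print('pre',p);go(p+[0,0,.06],R,8)
    prev=p
    for ph in np.arange(2.3,-.01,-.1):
        q=tcp(ph);print(round(ph,2),np.round(q,4),np.round((q-prev)/.05,3));prev=q
E
python3 arc.py
```

```text
pre [0.52818776 0.13037457 0.14366364]
deg 25.2 total [ 0.029  2.247 -1.678] [0.1399 0.0063 0.0021] per row 8 [ 0.004  0.281 -0.21 ] [0.0175 0.0008 0.0003]
2.3 [0.5284 0.1224 0.1347] [ 0.005 -0.16  -0.179]
2.2 [0.5285 0.1188 0.1312] [ 0.002 -0.071 -0.071]
2.1 [0.5286 0.1156 0.1273] [ 0.002 -0.064 -0.078]
2.0 [0.5287 0.1128 0.1231] [ 0.002 -0.056 -0.084]
1.9 [0.5288 0.1105 0.1187] [ 0.001 -0.047 -0.089]
1.8 [0.5288 0.1086 0.114 ] [ 0.001 -0.038 -0.093]
1.7 [0.5289 0.1071 0.1092] [ 0.001 -0.029 -0.096]
1.6 [0.5289 0.1062 0.1043] [ 0.001 -0.019 -0.099]
1.5 [0.5289 0.1057 0.0992] [ 0.    -0.009 -0.1  ]
1.4 [0.5289 0.1058 0.0942] [-0.     0.001 -0.101]
1.3 [0.5289 0.1064 0.0892] [-0.     0.011 -0.1  ]
1.2 [0.5289 0.1074 0.0843] [-0.001  0.021 -0.098]
1.1 [0.5288 0.1089 0.0795] [-0.001  0.031 -0.096]
1.0 [0.5288 0.111  0.0749] [-0.001  0.04  -0.092]
0.9 [0.5287 0.1126 0.0695] [-0.001  0.033 -0.107]
0.8 [0.5287 0.1129 0.0629] [-0.     0.005 -0.133]
0.7 [0.5287 0.1131 0.0569] [-0.     0.005 -0.12 ]
0.6 [0.5287 0.1143 0.0523] [-0.001  0.024 -0.091]
0.5 [0.5286 0.1176 0.0497] [-0.002  0.066 -0.053]
0.4 [0.5285 0.1212 0.0474] [-0.002  0.071 -0.046]
0.3 [0.5284 0.1249 0.0454] [-0.002  0.075 -0.039]
0.2 [0.5282 0.1289 0.0438] [-0.002  0.079 -0.031]
0.1 [0.5281 0.1329 0.0427] [-0.002  0.081 -0.023]
-0.0 [0.528  0.1371 0.0419] [-0.002  0.083 -0.015]
```

Request:
play_rows(
  plan=[
    [[0,0.28,-0.2,0.0175,0.0008,0,-1],[0,0.28,-0.2,0.0175,0.0008,0,-1],[0,0.28,-0.2,0.0175,0.0008,0,-1],[0,0.28,-0.2,0.0175,0.0008,0,-1],[0,0.28,-0.22,0.0175,0.0008,0,-1],[0,0.28,-0.22,0.0175,0.0008,0,-1],[0,0.28,-0.22,0.0175,0.0008,0,-1],[0,0.28,-0.22,0.0175,0.0008,0,-1],[0,0,0,0,0,0,-1],[0,0,0,0,0,0,-1]],
  ],
)

```text
time_s: 21.85
position: [0.5264, 0.1308, 0.203]
tcp_rot: [[-0.015, 1.0, -0.021], [0.707, 0.025, 0.707], [0.707, -0.004, -0.707]]
force: [-0.6, 0.1, 0.5]
opening: 0.007
```

Run:
```python
from arc import *
print(np.round(read_state()['joint_positions'],1));go(tcp(2.3,12),R,5)
```

```text
[-21.   32.7 100.1  42.9  73.7 -44.8]
deg 0.4 total [ 0.036 -0.008 -1.186] [-0.     -0.0013  0.0016] per row 5 [ 0.007 -0.002 -0.237] [-0.     -0.0003  0.0003]
```

Request:
play_rows(
  plan=[
    [[0.01,0,-0.3,0,0,0,-1],[0.01,0,-0.3,0,0,0,-1],[0.01,0,-0.3,0,0,0,-1],[0,0,-0.28,0,0,0,-1],[0,-0.08,-0.09,0,0,0,-1],[0,-0.08,-0.09,0,0,0,-1],[0,-0.07,-0.07,0,0,0,-1],[0,-0.065,-0.08,0,0,0,-1],[0,-0.056,-0.084,0,0,0,-1],[0,0,0,0,0,0,-1]],
  ],
)

```text
time_s: 22.85
position: [0.5292, 0.1118, 0.124]
tcp_rot: [[-0.016, 1.0, -0.017], [0.707, 0.023, 0.707], [0.707, -0.0, -0.707]]
force: [0.3, 0.5, 0.9]
opening: 0.005
```

Request:
play_rows(
  plan=[
    [[0,-0.045,-0.09,0,0,0,-1],[0,-0.038,-0.093,0,0,0,-1],[0,-0.029,-0.096,0,0,0,-1],[0,-0.019,-0.099,0,0,0,-1],[0,-0.009,-0.1,0,0,0,-1],[0,0.001,-0.1,0,0,0,-1],[0,0.011,-0.1,0,0,0,-1],[0,0,0,0,0,0,-1],[0,0,0,0,0,0,-1]],
  ],
)

```text
time_s: 23.75
position: [0.5285, 0.1063, 0.0902]
tcp_rot: [[-0.016, 1.0, -0.018], [0.707, 0.024, 0.707], [0.707, -0.001, -0.707]]
force: [0.0, 0.1, 0.3]
opening: 0.008
```

Run:
```python
from arc import *
go(tcp(1.3),R)
w=shot('wrist','r8.png');np.save('s8.npy',w,allow_pickle=True);t=capture('top');a=capture('scene')
cv2.imwrite('pics/t8.png',t[:,:,::-1]);cv2.imwrite('pics/a8.png',a[:,:,::-1])
```

```text
deg 0.3 total [ 0.007  0.001 -0.02 ] [-0.     -0.0005  0.0018] per row 1 [ 0.007  0.001 -0.02 ] [-0.     -0.0005  0.0018]
```

Request:
play_rows(
  plan=[
    [[0,0.021,-0.1,0,0,0,-1],[0,0.031,-0.096,0,0,0,-1],[0,0.04,-0.092,0,0,0,-1],[0,0.033,-0.107,0,0,0,-1],[0,0,0,0,0,0,-1],[0,0,0,0,0,0,-1]],
  ],
)

```text
time_s: 24.5
position: [0.5287, 0.1123, 0.0702]
tcp_rot: [[-0.016, 1.0, -0.018], [0.707, 0.024, 0.707], [0.707, -0.001, -0.707]]
force: [-0.0, 0.3, -0.1]
opening: 0.008
```

```bash
cat > fav.py <<'E'
from h import *
f=[];m=[]
for i in range(10):
    capture('top');s=read_state();f.append(s['force']);m.append(s['moment'])
print(np.round(np.mean(f,0),2),np.round(np.std(f,0),2),np.round(np.mean(m,0),3),s['time_s'])
E
python3 fav.py
```

```text
[-0.15 -0.21  0.31] [0.64 0.65 0.32] [-0.422 -0.073  0.016] 25.0
```

Request:
play_rows(
  plan=[
    [[0,0.005,-0.13,0,0,0,-1],[0,0.005,-0.12,0,0,0,-1],[0,0.024,-0.091,0,0,0,-1],[0,0,0,0,0,0,-1],[0,0,0,0,0,0,-1]],
  ],
)

```text
time_s: 25.5
position: [0.5287, 0.114, 0.0531]
tcp_rot: [[-0.016, 1.0, -0.018], [0.707, 0.024, 0.707], [0.707, -0.001, -0.707]]
force: [-0.1, -0.5, -0.1]
opening: 0.006
```

```bash
python3 fav.py
```

```text
[ 0.16 -0.43 -0.03] [0.55 0.55 0.45] [-0.403 -0.088  0.011] 26.0
```

Request:
play_rows(
  plan=[
    [[0,0.066,-0.053,0,0,0,-1],[0,0.071,-0.046,0,0,0,-1],[0,0.075,-0.039,0,0,0,-1],[0,0,0,0,0,0,-1],[0,0,0,0,0,0,-1]],
  ],
)

```text
time_s: 26.5
position: [0.5288, 0.125, 0.0466]
tcp_rot: [[-0.016, 1.0, -0.018], [0.707, 0.024, 0.707], [0.707, -0.001, -0.707]]
force: [-0.6, -0.8, -0.3]
opening: 0.003
```

```bash
python3 fav.py
```

```text
[0.19 0.01 0.  ] [0.5  0.41 0.39] [-0.417 -0.105  0.004] 27.0
```

Request:
play_rows(
  plan=[
    [[0,0.079,-0.031,0,0,0,-1],[0,0.081,-0.023,0,0,0,-1],[0,0.083,-0.015,0,0,0,-1],[0,0,0,0,0,0,-1],[0,0,0,0,0,0,-1]],
  ],
)

```text
time_s: 27.5
position: [0.5292, 0.136, 0.0433]
tcp_rot: [[-0.018, 1.0, -0.017], [0.708, 0.025, 0.706], [0.706, 0.0, -0.708]]
force: [-1.7, -5.9, 3.6]
opening: 0.005
```

Request:
play_rows(
  plan=[
    [[0,0.06,0,0,0,0,-1],[0,0.04,0,0,0,0,-1],[0,0,0,0,0,0,-1]],
  ],
)

```text
time_s: 27.8
position: [0.5295, 0.1369, 0.0431]
tcp_rot: [[-0.021, 1.0, -0.016], [0.713, 0.026, 0.701], [0.701, 0.003, -0.713]]
force: [-6.8, -25.1, 11.1]
opening: 0.006
```

The lever stops hard at its computed shut position. I back off and use the last view to check the hook and the lever.

Request:
play_rows(
  plan=[
    [[0,-0.3,0.1,0,0,0,-1],[0,-0.4,0.2,0,0,0,-1],[0,-0.4,0.4,0,0,0,-1],[0,-0.4,0.7,0,0,0,-1],[0,0,0.9,0,0,0,-1],[0,0,0.9,0,0,0,-1],[0,0,0.3,0,0,0,-1],[0,0,0,0,0,0,-1],[0,0,0,0,0,0,-1]],
  ],
)

```text
time_s: 28.7
position: [0.5283, 0.0671, 0.2174]
tcp_rot: [[-0.016, 1.0, -0.018], [0.707, 0.024, 0.707], [0.707, -0.002, -0.707]]
force: [-0.0, -0.3, -0.7]
opening: 0.005
```

Run:
```python
from h import *
w=shot('wrist','r9.png');np.save('s9.npy',w,allow_pickle=True)
t=capture('top')[:,:,::-1];a=capture('scene')[:,:,::-1];wi=cv2.imread('pics/raw_r9.png')
R=lambda i,c,w,h:cv2.resize(i[c[1]:c[3],c[0]:c[2]],(w,h),interpolation=cv2.INTER_CUBIC)
o=np.zeros((600,800,3),np.uint8)
c=proj('wrist',[.528,.155,.11],w);x=int(np.clip(c[0]-65,0,510));y=int(np.clip(c[1]-75,0,330));print('crop',x,y,w['position'])
print({k:np.round(proj('wrist',p,w),1) for k,p in dict(keeper=[.5275,.1593,.1285],hinge=[.5275,.149,.0906],shuttip=[.5277,.144,.0406],lip=[.5275,.153,.132],facetop=[.527,.1633,.11]).items()})
o[:,:520]=R(wi,(x,y,x+130,y+150),520,600)
o[:300,520:]=R(a,(330,240,423,340),280,300);o[300:,520:]=R(t,(180,195,250,270),280,300)
cv2.imwrite('pics/c9.png',o)
```

```text
crop 260 169 [0.5283448  0.06711216 0.21741354]
{'keeper': array([325. , 228.4]), 'hinge': array([324.7, 261.3]), 'shuttip': array([324.9, 288.6]), 'lip': array([324.8, 232.9]), 'facetop': array([324.5, 235.9])}
```

View pics/c9.png

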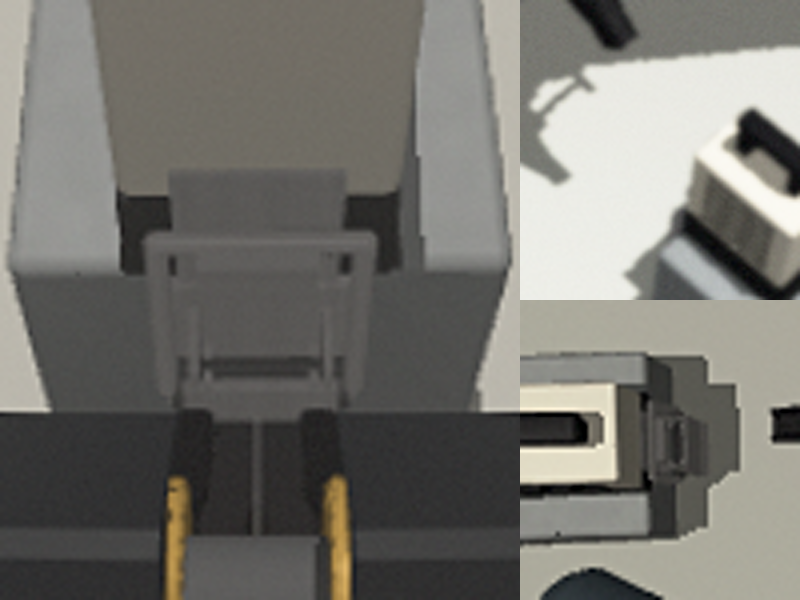

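Run:
```python
from h import *
w=np.load('s9.npy',allow_pickle=True).item()
F=np.array([.5272,.1633]);o=np.array([.03,-1.])
P=lambda out,z:np.round(proj('wrist',np.r_[F+o*out/1000,z/1000],w),1)
print('hooked bar',P(4,128.5),'on lip outside',P(14.5,124.6),'on lip top',P(10,134.5),'lip top',P(10,132),'shelf top back',P(0,145),'pivot shut',P(14,74.6),P(18,74.6),'lever pivot .5rad',P(14+7.7,90.6-14),'top base edge',P(0,110),'box bottom',P(0,112))
for n,q in(('hook',(4,128.5)),('out',(14.5,124.6))):
  X=np.r_[F+o*q[0]/1000,q[1]/1000];e=np.array([.0225,0.0006,0]);print(n,proj('wrist',X+e,w)-proj('wrist',X-e,w),'top',proj('top',X))
# intensity profile along column through bar, inside and outside lip width
im=cv2.imread('pics/raw_r9.png',0)
for c in(300,306,325,345,349):print(c,im[218:276,c])
t=capture('top');print('top row profile',t[229,205:235].mean(1).astype(int),t[222,205:235].mean(1).astype(int))
```

```text
hooked bar [324.8 228.4] on lip outside [324.9 242.2] on lip top [324.9 230.9] lip top [324.9 232.5] shelf top back [324.7 212.6] pivot shut [324.9 268.9] [324.9 272.9] lever pivot .5rad [325.  275.7] top base edge [324.8 235.9] box bottom [324.8 234.7]
hook [56.21029898 -0.23529293] top [211.67472678 229.29577966]
out [56.58953928 -0.23969456] top [216.43149682 229.25005103]
300 [ 37  43  43  43  45  44  39  39  59  94 100 105  99  97  88  86  90  88
  88  90  88  89  87  88  91  90  88  90  89  90  88  89  90  91  92  89
  89  91  90  91  91  90  89  90  89  88  91  88  91  85  72  76  75  76
  58  47  50  49]
306 [ 84  86  86  84  86  85  87  84  86  91  98 105  97  95  87  84  86  86
  84  87  87  87  94  88  85  85  86  87  88  88  88  85  87  87  85  87
  87  86  88  87  73  62  65  68  62  69  81  88  87  83  78  77  81  48
  35  35  35  35]
325 [ 88  86  87  88  89  89  89  88  89  91  97 106  97  92  95  94  93  94
  90  88  83  86  87  87  87  85  86  86  85  86  86  85  88  86  85  85
  85  85  88  86  66  53  57  57  54  74  90  95  92  85  85  87  85  86
  86  83  68  53]
345 [ 91  81  80  82  75  75  71  69  78  93  98 107  98  92  71  56  51  47
  49  69  98  97  95  89  89  89  89  89  90  87  88  89  89  89  88  90
  86  85  84  84  61  62  63  64  61  67  73  72  68  63  60  54  56  64
  53  50  50  45]
349 [ 37  41  43  41  43  41  40  40  62  96  97 106  98  92  88  91  90  88
  89  90  90  91  90  88  91  89  89  89  90  90  89  89  91  90  89  91
  90  90  89  91  90  88  90  89  90  89  87  88  85  80  76  75  75  79
  56  47  52  50]
top row profile [71 75 74 73 77 70 56 84 73 85 86 65 54 36 39 54 74 57 56 55 70 69 87 86
 86 86 85 87 84 78] [71 73 74 75 81 37 32 89 67 58 60 62 61 59 57 84 87 85 86 85 86 86 85 86
 85 86 86 86 82 75]
```

The last view agrees in two cameras. The loop bar is at wrist row 229 and top column 212, where a hooked bar predicts 228.4 and 211.7 (outside the lip it would be 242 and 216). The loop pivot is at about row 269, as for a shut lever. I hand in.

```bash
python3 -c "
from rig import *
print(read_state()['force'],read_state()['time_s']);print(hand_in())"
```

```text
[-0.43410173 -1.04880384 -0.50710209] 28.9
the job is handed in; nothing more can be done
None
```

The job is done and handed in at 28.9 s: the box is seated on the base and the latch is shut.

- **Box:** I stood it upright on the bench and let go, then re-gripped it by the top handle. I lowered it over the pegs with the keeper on the latch side, and it reached the seat at the computed height (TCP 0.228 m, up to 9.5 N upward reaction) before I let go.
- **Latch:** I tipped the loop past upright so it rested against the box. I then swung the lever down until it stopped hard at its shut position, at about 25 N.

**Last checks**
- In the wrist and top views the loop bar is within about 1 px of its hooked position, and the loop's pivot is where a shut lever puts it.
- The gripper was clear of everything at hand-in.
- The top-camera position of the pegs differed from the wrist-camera one by about 4 mm. I mainly used the wrist view, and the box went on without jamming.
- The averaged wrist force stayed near zero while the lever went down, so I could not feel the loop hook or pass centre. Those two points rest on the images.
- I did not move or touch the tape dispenser, thread cone or knife on purpose, but I did not re-measure their positions at the end.

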